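# Clamp a specimen jar with a counted number of ratchet strokes

## Robot

A 6-joint arm with a two-finger parallel gripper is mounted at the origin on the work surface; the furniture and walls round the work are solid. World frame = base frame: x ahead of the robot, y to its left, z up, the work surface at z = 0. Lengths are in m, angles in rad, forces in N, time in s.
With the tool pointing down it reaches from about 0.225 to 0.875 m from the base axis. Payload 3.4 kg.
Tool frame: the origin (TCP) lies at the very end of the fingers, on their centre line; the grasp point (between the pads) lies 19 mm behind it (manip.pinch_z is the distance from the TCP to the grasp point, in m); z points along the fingers, y is the line along which they close (so a half turn about z gives the same grasp; the last joint's range is limited). The gripper opens to 85 mm and grips with 20 to 120 N. Pads are 22 mm wide; open, the fingers measure 114 mm over their backs; the gripper's body (76 mm by 85 mm) begins 54 mm behind the grasp point. The pads swing forward as they close: fully open they stand 13 mm farther back than shut.
Start: joints at [1.151, 0.276, 1.505, -0, 1.361, -0.121], TCP at [0.169, 0.55, 0.231] pointing down, gripper open.
Joint ranges: [-2.89, 2.89], [-0.75, 2.08], [0.22, 2.7], [-1.18, 4.32], [0.11, 2.71], [-2.7, 2.7]. Speed limits (rad/s): [2.57, 2.57, 3.14, 3.14, 3.14, 3.14].

## Interface

Orientations are given as a unit quaternion [w, x, y, z].
In Python, from rig import manip gives the robot as it stands. The module is installed in compiled form; this text tells all that it offers.
- The arm moves only by the shell command python3 -m jog 'ROWS' [FORCE]. ROWS is JSON, a list of rows, each an object of numbers: "dx", "dy", "dz": the shift along the tool's x, y, z each as a share of 25 cm, from -1 to 1; "ax", "ay", "az": the turn, a rotation vector about the tool's x, y, z each as a share of 90 degrees, from -1 to 1; "grip": the opening, from -1 (shut) to 1 (fully open), so that 0 is half open. A call has 1 to 5 rows; each row is the pose to reach, as a shift and turn from the pose commanded when the call began, along the tool's axes at that moment; what a row does not reach only later rows make up. A row lasts 1/12 s, in which the tool goes at most 41.7 mm and 7.16 degrees, less where a joint would pass 70% of its speed; a pose out of reach is approached as far as the arm can. A call with a number of a shift or a turn outside -1 to 1 is refused whole. A call with a gripper value outside its range is refused whole. The fingers move at their own pace and stop on an object; FORCE is the grip in N (left out, the last holds). Time passes only in rows, so rows that repeat a pose let the fingers close. It gives the time, the measured TCP pose, the force, the opening and the grip force at its end, in the units of the state.
- manip.get_state(): the state, without advancing time (a new reading comes with each control period).
- manip.get_image(name): name is "scene" or "side" or "wrist"; returns a dict with "img" (384x512x3 uint8, red, green, blue), "mtx" (3x3 intrinsics, pixels), "k1" (the pictures are not rectified: a ray, as slopes to the right and down, at radius r is drawn at 1 + k1 r^2 times it, then the intrinsics apply), "world_to_cam" (4x4, takes a point from world to camera coordinates); the wrist camera has in their place "T_tool_cam" (4x4, takes a point from camera to tool coordinates, whose origin is the TCP and whose axes are the flange's). Camera axes: x right, y down, z forward; pixel columns grow to the right and rows downward; lengths in m; the calibration is good to about 2 mm. A picture is of the moment at which its call begins: read the wrist's pose just before it. There is no depth.
- manip.sign_off(): hands the job in; it is judged then, once.
The state is a dict: "clock": time; "qpos": joint angles; "qd": joint speeds; "effort": joint torques, N m; "position": TCP position; "ee_rot": TCP orientation; "contact_force": force on the tool from outside, world axes, zero at the start; "moment": the same for the moment, N m; "width": finger opening in m; "gripper_force": force on a finger pad.
Only numpy, scipy, OpenCV 4.12 (cv2) and the standard library are available. Lean on these libraries where they do the work, as an engineer would, in place of code of your own. Each camera call takes 0.05 s, during which the arm holds its last target. There are 200 camera calls.

## Task

Get the blue-lidded specimen jar ready for unscrewing: stand it upright between the jaws of the ratchet clamp, then work the clamp's lever in full strokes, letting it spring right back each time, until a stroke brings the sprung jaw to press on the jar. After that stroke give exactly two more full strokes, so that the jar is held firmly but not squashed, and leave the lever sprung back. Leave the two white-lidded jars and the scraper where they are.

Things in the scene. Friction and masses are not known exactly. Their poses are not given: they have to be found in the camera images.
- blue_jar_center (a point): Centre (half-way up, on the axis) of the blue-lidded plastic specimen jar: upright round jar, 60 mm tall in all, white body 44 mm across up to 49 mm above its foot, blue screw lid 47 mm across from 50 to 60 mm (the lid is screwed tight and does not turn). 45 to 90 g. Can be grasped across the lid. It starts standing on the bench.
- blue_jar: The same jar; its origin is the centre of its underside, z up its axis.
- white_jar_center (a point): Centre (half-way up) of a white-lidded jar, 60 mm tall, 47 mm across; bystander.
- tall_jar_center (a point): Centre (half-way up) of a larger white-lidded jar, 72 mm tall, 56 mm across; bystander.
- scraper: Wax scraper with a red handle, 120 x 35 x 13 mm, lying flat; bystander. Origin at the centre of its underside.
- clamp: Ratchet jar clamp, screwed down: grey base plate, top 14 mm above the bench, x -194 to +42 mm, y within 32 mm. Origin on the bench, straight below the axis of a jar fully seated in the fixed V jaw. x points along the plate from lever end to V jaw: the way the moving jaw closes and the knob is pushed. y points to the side where the lever sticks out, z up.
- jar_seat (a point): Top of the clamp's plate, where the middle of the seated jar's foot ends up. The V jaw (faces at 45 degrees, opening to -x, top 46 mm above the bench) takes the 44 mm body; the lid stays clear above the jaws. At the start the gap between the jaws is 11.5 to 23.5 mm longer than the jar needs: it may stand that far short of the V, for the jaw pushes it home and its slippery liners centre it.
- clamp_jaw: Moving jaw: upright black-lined plate 34 mm wide, 21 to 45 mm above the bench, on the nose of a toothed ram with a coil spring behind it. Origin: middle of its pressing face, at bench height; axes as the clamp's. It meets a seated jar when its face is at x = -22 mm in the clamp's frame, then yields on the spring: 3 N at first touch, 1.5 N more for each mm.
- clamp_lever (a joint): Angle of the level-swinging ratchet lever (rad): 0 at rest, 0.34 at its stop, growing as the knob moves towards the V jaw; a spring returns it. Past 0.30 it has clicked the ram on by one 6 mm tooth, never two (under load a shorter stroke slips back); let it come back below 0.05 between strokes. The first stroke may move the ram less than a tooth or up to 9 mm. A second pawl with a red tab holds the ram.
- lever_knob (a point): Centre of the lever's upright black knob: 19 mm across, from 51 to 79 mm above the bench, on a flat steel bar. A full stroke carries it 33 mm, nearly straight along the clamp's +x. It takes 1.5 to 4 N while the jaw is free; the stroke that brings the jaw to press on the jar ends 1.2 to 3 N higher, each later one some 2.5 N higher again; at the stop the force rises steeply.
- lever_pivot (a point): Point on the lever's upright pivot axis, 98 mm from the knob's centre and at its height. Half-way through its swing the arm stands square to the clamp x axis; at rest it leans 0.17 rad back from that.
Things that resemble listed ones, but are neither listed nor needed, are in the scene too. Leave any red look-alike of the blue_jar alone.

How it is judged:
By the outcome, as a careful person would: the job done as asked, in the order asked, and still so for the second after the job is handed in, with the robot touching nothing.
It also fails if it takes over 67 s, if anything falls off the work surface, if the arm or the gripper's body presses on something with over 40 N, if the wrist force passes 120 N, or if a joint passes its speed limit or range.

## Working session

There is one attempt and no reset: what is moved stays moved. The work goes in short steps, Python scripts to look and compute and a shell command to move; the robot and the scene stay as the last step left them, time stands still between calls to the robot, and variables do not carry over. Pictures are saved under pics/ and viewed, at most 10 in all, crops included, and the job is handed in when it is done.

```bash
mkdir -p pics
python3 - <<'E'
from rig import manip
import cv2,numpy as np,pickle
d={}
s=manip.get_state();print(s)
for n in("scene","side","wrist"):
    d[n]=manip.get_image(n);r=d[n];cv2.imwrite(f"pics/a_{n}.png",r["img"][:,:,::-1])
    print(n,{k:np.round(v,4).tolist() for k,v in r.items() if k!="img"})
d["s"]=s
pickle.dump(d,open("a.pkl","wb"))
E
```

```text
{'clock': 0.0, 'qpos': array([ 1.15102777e+00,  2.76638551e-01,  1.50614811e+00,  6.12065552e-06,
        1.36070064e+00, -1.20998934e-01]), 'qd': array([ 0.00177709, -0.00063896,  0.0017636 , -0.00098403,  0.0002779 ,
       -0.00045561]), 'effort': array([-9.20242819e-04, -4.16778266e+01, -2.45801675e+01,  8.90603746e-05,
        1.09728271e-02,  5.66159727e-06]), 'position': array([0.16903207, 0.54903676, 0.23040891]), 'ee_rot': array([-2.55914749e-04,  1.48830391e-01,  9.88862284e-01, -9.12105569e-04]), 'contact_force': array([-0.18231329,  0.16356737, -0.95818857]), 'moment': array([-0.06446724,  0.00142354,  0.04624035]), 'gripper_force': 0.0, 'width': 0.08531024312518454}
scene {'mtx': [[441.9865, 0.0, 256.4487], [0.0, 441.9865, 186.8525], [0.0, 0.0, 1.0]], 'k1': -0.0422, 'world_to_cam': [[-0.6981, -0.7159, -0.0133, 0.337], [-0.4126, 0.4174, -0.8096, 0.2742], [0.5852, -0.5597, -0.5868, 0.6225], [0.0, 0.0, 0.0, 1.0]]}
side {'mtx': [[347.5728, 0.0, 251.0837], [0.0, 347.5728, 192.6023], [0.0, 0.0, 1.0]], 'k1': 0.0131, 'world_to_cam': [[0.6403, -0.768, -0.0132, -0.3375], [-0.6402, -0.524, -0.5617, 0.3357], [0.4245, 0.3681, -0.8272, 0.7611], [0.0, 0.0, 0.0, 1.0]]}
wrist {'mtx': [[302.4564, 0.0, 256.4827], [0.0, 302.4564, 193.9547], [0.0, 0.0, 1.0]], 'k1': -0.0048, 'T_tool_cam': [[-0.0002, -0.9667, -0.2561, 0.0656], [1.0, -0.0004, 0.0006, -0.0002], [-0.0007, -0.2561, 0.9667, -0.143], [0.0, 0.0, 0.0, 1.0]]}
```

View pics/a_scene.png

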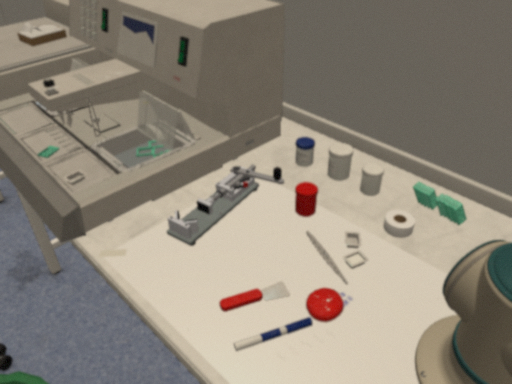

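View pics/a_side.png

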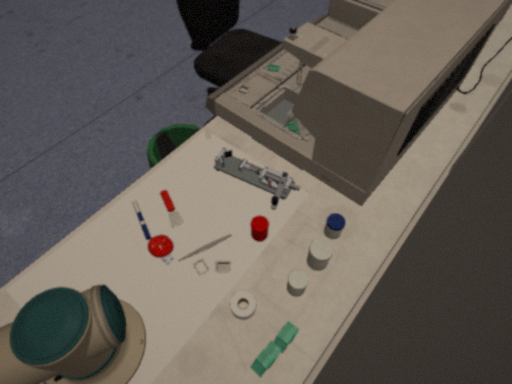

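View pics/a_wrist.png

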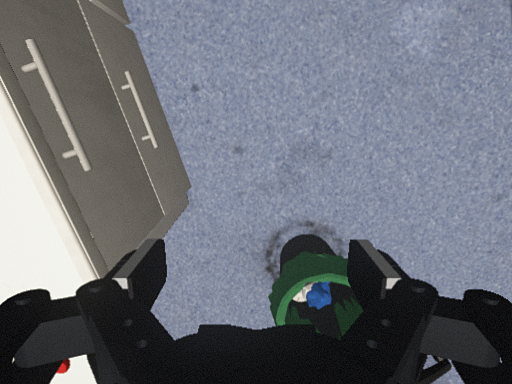

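The scene view shows the blue lid at (305,144), knob at (277,173), white lids at (340,150) and (372,170), and the V-jaw end of the clamp at (180,222). In the side view the lid is at (335,221), the knob at (274,202), and the V end at (220,160). The wrist looks past the bench edge.

```bash
cat > h.py <<'E'
import numpy as np,cv2
from scipy.spatial.transform import Rotation as R
def ray(im,uv,s=None):
    K=im["mtx"];d=np.array([(uv[0]-K[0,2])/K[0,0],(uv[1]-K[1,2])/K[1,1]])
    u=d.copy()
    for _ in range(20): u=d/(1+im["k1"]*(u@u))
    v=np.array([*u,1.])
    if "world_to_cam" in im: T=np.linalg.inv(im["world_to_cam"])
    else:
        W=np.eye(4);q=s["ee_rot"];W[:3,:3]=R.from_quat([q[1],q[2],q[3],q[0]]).as_matrix();W[:3,3]=s["position"];T=W@im["T_tool_cam"]
    return T[:3,3],T[:3,:3]@v
def onz(im,uv,z,s=None):
    o,v=ray(im,uv,s);return o+v*(z-o[2])/v[2]
def tri(a,b):
    (o,v),(p,w)=a,b
    t=np.linalg.lstsq(np.c_[v,-w],p-o,rcond=None)[0]
    return (o+v*t[0]+p+w*t[1])/2,np.linalg.norm(o+v*t[0]-p-w*t[1])
def blobs(m,amin=20):
    n,_,st,c=cv2.connectedComponentsWithStats(m.astype(np.uint8))
    return [(st[i,4],st[i,:4].tolist(),c[i].round(1).tolist()) for i in range(1,n) if st[i,4]>=amin]
E
python3 - <<'E'
from h import *;import pickle
d=pickle.load(open("a.pkl","rb"));A,B=d["scene"],d["side"]
for n in("scene","side"):
    hsv=cv2.cvtColor(d[n]["img"],cv2.COLOR_RGB2HSV)
    print(n,blobs((hsv[...,0]>110)&(hsv[...,0]<130)&(hsv[...,1]>120)&(hsv[...,2]>40),60))
P={"lid":((305,146),(335,221)),"knob":((277,173),(274,202)),"wj":((372,180),(298,284)),"tall":((340,162),(320,254)),"red":((306,199),(260,228))}
for k,(a,b) in P.items(): print(k,*tri(ray(A,a),ray(B,b)))
for k,a in {"Vend-left":(170,229),"near":(189,239),"right":(259,187)}.items(): print(k,onz(A,a,.014))
for n,b in (("scene",(160,155,300,245)),("side",(205,140,310,215))):
    x0,y0,x1,y1=b
    cv2.imwrite(f"pics/c_{n}.png",cv2.resize(d[n]["img"][y0:y1,x0:x1,::-1],None,fx=5.5,fy=5.5,interpolation=cv2.INTER_CUBIC))
E
```

```text
scene [(np.int32(117), [298, 139, 15, 9], [305.0, 143.0]), (np.int32(116), [288, 319, 22, 12], [298.4, 324.6]), (np.int32(70), [263, 330, 17, 10], [270.0, 334.8])]
side [(np.int32(187), [328, 215, 16, 15], [335.5, 221.8])]
lid [ 0.56524411 -0.24190955  0.04872412] 0.004314210366045616
knob [ 0.51061564 -0.09251396  0.06441262] 0.006295499761876345
wj [ 0.38350807 -0.26133365  0.02740802] 0.000542407519143686
tall [ 0.47324754 -0.26051983  0.03563695] 0.0032987866739476956
red [ 0.43997173 -0.10248575  0.03066963] 0.0008312446662678191
Vend-left [0.58021366 0.14377101 0.014     ]
near [0.53016634 0.13476536 0.014     ]
right [ 0.55581616 -0.07947631  0.014     ]
```

View pics/c_scene.png

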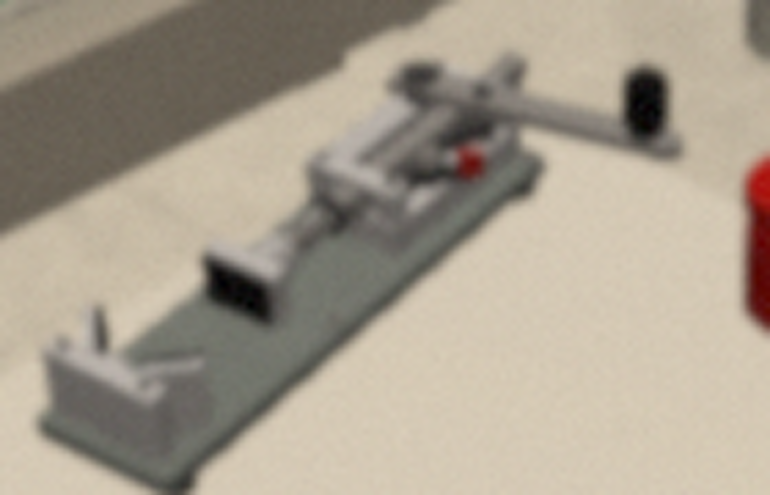

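View pics/c_side.png

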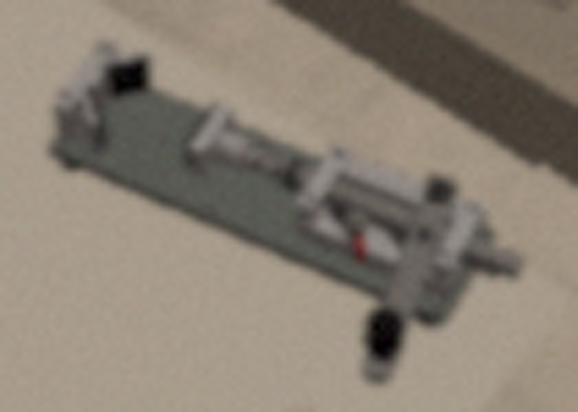

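The crops show the clamp with the V jaw at the upper left end in the side view, the black pad facing it, the lever bar with its knob towards the robot, and the red pawl tab. The clamp's x axis is therefore about world +y. I'm moving above the clamp for a closer wrist view.

```bash
r='import json'
python3 -m jog '[{"dx":-0.48,"dy":-0.43,"dz":-0.06,"grip":1},{"dx":-0.48,"dy":-0.43,"dz":-0.06,"grip":1},{"dx":-0.48,"dy":-0.43,"dz":-0.06,"grip":1},{"dx":-0.48,"dy":-0.43,"dz":-0.06,"grip":1}]'
python3 -m jog '[{"dx":-0.48,"dy":-0.43,"dz":-0.06,"grip":1},{"dx":-0.48,"dy":-0.43,"dz":-0.06,"grip":1},{"dx":-0.48,"dy":-0.43,"dz":-0.06,"grip":1},{"dx":-0.48,"dy":-0.43,"dz":-0.06,"grip":1}]'
python3 -m jog '[{"dx":-0.48,"dy":-0.43,"dz":-0.06,"grip":1},{"dx":-0.48,"dy":-0.43,"dz":-0.06,"grip":1},{"dx":-0.48,"dy":-0.43,"dz":-0.06,"grip":1},{"dx":-0.48,"dy":-0.43,"dz":-0.06,"grip":1}]'
python3 -m jog '[{"dx":-0.48,"dy":-0.43,"az":-0.08},{"dx":-0.48,"dy":-0.43,"az":-0.16},{"dx":-0.48,"dy":-0.43,"az":-0.24},{"dx":-0.48,"dy":-0.43,"az":-0.26},{"dx":-0.48,"dy":-0.43,"az":-0.26}]'
python3 - <<'E'
from rig import manip
from h import *;import pickle
s=manip.get_state();im=manip.get_image("wrist");pickle.dump((s,im),open("b.pkl","wb"))
cv2.imwrite("pics/b.png",cv2.resize(im["img"][:,:,::-1],(800,600)))
print(s["clock"],s["position"],s["ee_rot"],s["qpos"])
d=pickle.load(open("a.pkl","rb"))
for p in((80,247),(280,133),(320,120),(440,178)):print(onz(d["scene"],p,0))
E
```

```text
0.15 [0.16908808 0.54916011 0.23064734] [-2.01455931e-04  1.48847170e-01  9.88859966e-01 -6.68531096e-04] [ 1.15101016e+00  2.76435747e-01  1.50583998e+00  3.18425075e-05
  1.36071303e+00 -1.20988054e-01]
[0.67581948 0.29194714 0.        ]
[ 0.70839859 -0.31025257  0.        ]
[ 0.67885068 -0.44677414  0.        ]
[ 0.29373613 -0.41612346  0.        ]schema error: expected keys dx, dy, dz, ax, ay, az, grip
schema error: expected keys dx, dy, dz, ax, ay, az, grip
schema error: expected keys dx, dy, dz, ax, ay, az, grip
schema error: expected keys dx, dy, dz, ax, ay, az, grip
```

View pics/b.png

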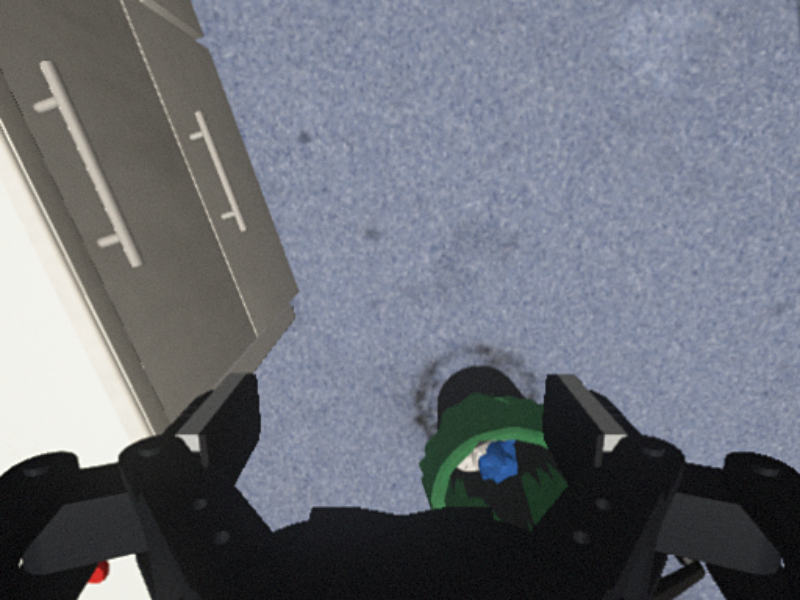

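All seven keys are needed in every row, and the arm has not moved (same view as before). I'm repeating the move with full rows.

```bash
python3 -m jog '[{"dx":-0.48,"dy":-0.43,"dz":-0.06,"ax":0,"ay":0,"az":0,"grip":1},{"dx":-0.48,"dy":-0.43,"dz":-0.06,"ax":0,"ay":0,"az":0,"grip":1},{"dx":-0.48,"dy":-0.43,"dz":-0.06,"ax":0,"ay":0,"az":0,"grip":1},{"dx":-0.48,"dy":-0.43,"dz":-0.06,"ax":0,"ay":0,"az":0,"grip":1}]'
python3 -m jog '[{"dx":-0.48,"dy":-0.43,"dz":-0.06,"ax":0,"ay":0,"az":0,"grip":1},{"dx":-0.48,"dy":-0.43,"dz":-0.06,"ax":0,"ay":0,"az":0,"grip":1},{"dx":-0.48,"dy":-0.43,"dz":-0.06,"ax":0,"ay":0,"az":0,"grip":1},{"dx":-0.48,"dy":-0.43,"dz":-0.06,"ax":0,"ay":0,"az":0,"grip":1}]'
python3 -m jog '[{"dx":-0.48,"dy":-0.43,"dz":-0.06,"ax":0,"ay":0,"az":0,"grip":1},{"dx":-0.48,"dy":-0.43,"dz":-0.06,"ax":0,"ay":0,"az":0,"grip":1},{"dx":-0.48,"dy":-0.43,"dz":-0.06,"ax":0,"ay":0,"az":0,"grip":1},{"dx":-0.48,"dy":-0.43,"dz":-0.06,"ax":0,"ay":0,"az":0,"grip":1}]'
python3 -m jog '[{"dx":-0.48,"dy":-0.43,"dz":-0.06,"ax":0,"ay":0,"az":-0.26,"grip":1},{"dx":-0.48,"dy":-0.43,"dz":-0.06,"ax":0,"ay":0,"az":-0.26,"grip":1},{"dx":-0.48,"dy":-0.43,"dz":-0.06,"ax":0,"ay":0,"az":-0.26,"grip":1},{"dx":-0.48,"dy":-0.43,"dz":-0.06,"ax":0,"ay":0,"az":-0.26,"grip":1},{"dx":-0.48,"dy":-0.43,"dz":-0.06,"ax":0,"ay":0,"az":-0.26,"grip":1}]'
python3 - <<'E'
from rig import manip
from h import *;import pickle
s=manip.get_state();im=manip.get_image("wrist");pickle.dump((s,im),open("b.pkl","wb"))
cv2.imwrite("pics/b2.png",cv2.resize(im["img"][:,:,::-1],(800,600)))
print(s["clock"],s["position"],s["ee_rot"],s["qpos"])
E
```

```text
clock: 0.53
position: [0.2527, 0.4095, 0.2462]
ee_rot: [0.0, 0.148, 0.989, -0.0]
contact_force: [0.3, 0.6, -0.4]
width: 0.0851
gripper_force: 0.0
clock: 0.87
position: [0.3359, 0.2712, 0.2616]
ee_rot: [0.0, 0.149, 0.989, -0.0]
contact_force: [0.5, 0.2, 0.1]
width: 0.0856
gripper_force: 0.0
clock: 1.2
position: [0.4192, 0.133, 0.2766]
ee_rot: [0.0, 0.149, 0.989, -0.0]
contact_force: [0.9, 0.8, 0.6]
width: 0.0852
gripper_force: 0.0
clock: 1.62
position: [0.5048, -0.0081, 0.2914]
ee_rot: [0.001, -0.054, 0.999, -0.002]
contact_force: [-0.7, 0.3, 1.2]
width: 0.0855
gripper_force: 0.0
1.6167 [ 0.50477208 -0.00809856  0.29135281] [ 0.00131422 -0.05359678  0.99855984 -0.00197709] [-0.15151823  0.13803645  1.53887531 -0.00335593  1.46130268 -1.82919872]
```

View pics/b2.png

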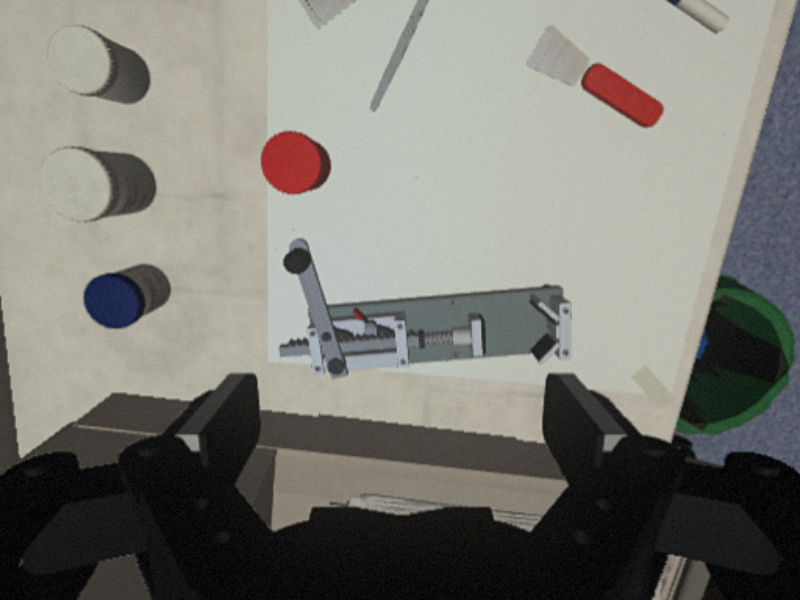

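The wrist view shows the blue lid at (114,300), knob at (297,260), pivot screw at (337,366), moving jaw face at (483,336), V jaw at (545,307)/(545,347), and near plate edge from (400,299) to (562,286), in the 800-px picture.

Run:
```python
from h import *;import pickle
s,im=pickle.load(open("b.pkl","rb"))
P=lambda u,v,z:onz(im,(u/1.5625,v/1.5625),z,s)
pts=dict(lid=(114,300,.06),lidfoot=(150,285,0),knob=(297,260,.079),pivot=(337,366,.075),e1=(400,299,.014),e2=(562,286,.014),jawN=(483,315,.045),jawF=(483,356,.045),VN=(533,297,.046),VF=(535,359,.046),Vback1=(571,303,.046),Vback2=(571,358,.046),ramback=(283,350,.04),white=(80,62,.06),tall=(76,184,.072))
r={k:P(*v) for k,v in pts.items()}
for k,v in r.items():print(k,v.round(4))
hsv=cv2.cvtColor(im["img"],cv2.COLOR_RGB2HSV)
for a,b,c in blobs((hsv[...,0]>110)&(hsv[...,0]<130)&(hsv[...,1]>120)&(hsv[...,2]>40),100):print(a,b,c,onz(im,c,.06,s))
print("piv-knob",np.linalg.norm((r["pivot"]-r["knob"])[:2]))
e=(r["e2"]-r["e1"])[:2];e/=np.linalg.norm(e);f=np.array([-e[1],e[0]]);print("ex",e,"ey",f)
o=r["e2"][:2]-.042*e-.032*f;print("origin",o)
for k in("knob","pivot","jawN","jawF","VN","VF","Vback1","Vback2","e1"):
    q=r[k][:2]-o;print(k,q@e,q@f)
print(R.from_quat(np.roll(s["ee_rot"],-1)).as_matrix())
```

```text
lid [ 0.5617 -0.2393  0.06  ]
lidfoot [ 0.5629 -0.2407  0.    ]
knob [ 0.5086 -0.0875  0.079 ]
pivot [ 0.5934 -0.0514  0.075 ]
e1 [ 0.5474 -0.0048  0.014 ]
e2 [0.5194 0.1407 0.014 ]
jawN [0.5459 0.0668 0.045 ]
jawF [0.583  0.0725 0.045 ]
VN [0.5253 0.1063 0.046 ]
VF [0.5805 0.1181 0.046 ]
Vback1 [0.527  0.1393 0.046 ]
Vback2 [0.5762 0.1493 0.046 ]
ramback [ 0.5984 -0.1038  0.04  ]
white [ 0.3841 -0.2553  0.06  ]
tall [ 0.4703 -0.2561  0.072 ]
901 [54, 176, 35, 34] [71.1, 192.6] [ 0.56274154 -0.24175643  0.06      ]
piv-knob 0.09214024788550242
ex [-0.18932405  0.98191466] ey [-0.98191466 -0.18932405]
origin [0.5587537  0.10547709]
knob -0.17995498958516457 0.08572623780181776
pivot -0.16057740242231808 -0.0043533625311550864
jawN -0.035560510787331974 0.019965503024593368
jawF -0.03700093200142017 -0.017599351612346173
VN 0.007107390287825242 0.03267623915971857
VF 0.008236357178665832 -0.023772340260574808
Vback1 0.039242991258457864 0.024732933521482262
Vback2 0.03972913910418057 -0.025441252568932416
e1 -0.10616402822359566 0.03199999999999997
[[-0.99425132 -0.10703398  0.00283658]
 [-0.10704438  0.99424695 -0.0038076 ]
 [-0.00241272 -0.00408935 -0.99998873]]
```

The positions fit the given sizes: jaw gap about 14 mm, plate symmetric about the ram, and lever lean about 0.2 rad. Next I go above the blue jar.

```bash
python3 -m jog '[{"dx":-0.131,"dy":-0.952,"dz":0.4,"ax":0,"ay":0,"az":-0.053,"grip":1},{"dx":-0.131,"dy":-0.952,"dz":0.4,"ax":0,"ay":0,"az":-0.053,"grip":1},{"dx":-0.131,"dy":-0.952,"dz":0.4,"ax":0,"ay":0,"az":-0.053,"grip":1},{"dx":-0.131,"dy":-0.952,"dz":0.4,"ax":0,"ay":0,"az":-0.053,"grip":1},{"dx":-0.131,"dy":-0.952,"dz":0.4,"ax":0,"ay":0,"az":-0.053,"grip":1}]' >/dev/null
python3 -m jog '[{"dx":0,"dy":-0.2,"dz":0.1,"ax":0,"ay":0,"az":0,"grip":1},{"dx":0,"dy":-0.2,"dz":0.1,"ax":0,"ay":0,"az":0,"grip":1},{"dx":0,"dy":-0.2,"dz":0.1,"ax":0,"ay":0,"az":0,"grip":1}]'
python3 - <<'E'
from rig import manip
from h import *
s=manip.get_state();im=manip.get_image("wrist")
hsv=cv2.cvtColor(im["img"],cv2.COLOR_RGB2HSV)
M=R.from_quat(np.roll(s["ee_rot"],-1)).as_matrix()
print(s["position"],M.round(4).tolist())
for a,b,c in blobs((hsv[...,0]>110)&(hsv[...,0]<130)&(hsv[...,1]>120)&(hsv[...,2]>40),300):
    p=onz(im,(b[0]+b[2]/2-.5,b[1]+b[3]/2-.5),.06,s);print(a,b,c,onz(im,c,.06,s),p,M.T@(p-s["position"])/.25)
E
```

```text
clock: 2.33
position: [0.5571, -0.2397, 0.1833]
ee_rot: [-0.002, -0.095, 0.996, 0.001]
contact_force: [0.1, 0.7, 0.4]
width: 0.0853
gripper_force: 0.0
[ 0.55705558 -0.2396944   0.18332393] [[-0.9821, -0.1884, -0.0042], [-0.1884, 0.9821, 0.0021], [0.0037, 0.0028, -1.0]]
747 [227, 175, 42, 44] [245.5, 198.1] [ 0.56717793 -0.24721617  0.06      ] [ 0.5653456  -0.24569411  0.06      ] [-0.02987426 -0.03120001  0.49310272]
```

Run:
```python
from rig import manip
from h import *
s=manip.get_state();im=manip.get_image("wrist")
I=im["img"].astype(int);M=R.from_quat(np.roll(s["ee_rot"],-1)).as_matrix()
for t in(15,30):
  m=(I[...,2]-I[...,0]>t)&(I[...,2]-I[...,1]>t*.6)
  for a,b,c in blobs(m,300):
    cn=max(cv2.findContours(m.astype(np.uint8),0,2)[0],key=len);cc,rr=cv2.minEnclosingCircle(cn)
    p=onz(im,cc,.06,s);print(a,b,c,cc,rr,p,M.T@(p-s["position"])/.25)
cv2.imwrite("pics/d.png",im["img"][:,:,::-1])
```

```text
1887 [224, 169, 50, 49] [248.6, 193.6] (248.5, 193.5) 25.1098575592041 [ 0.56305707 -0.24324803  0.06      ] [-0.02007046 -0.0276143   0.49886146]
1784 [224, 171, 49, 47] [248.5, 194.1] (248.3333282470703, 194.0) 24.415491104125977 [ 0.56355117 -0.24331144  0.06      ] [-0.02196293 -0.02823795  0.49885506]
```

View pics/d.png

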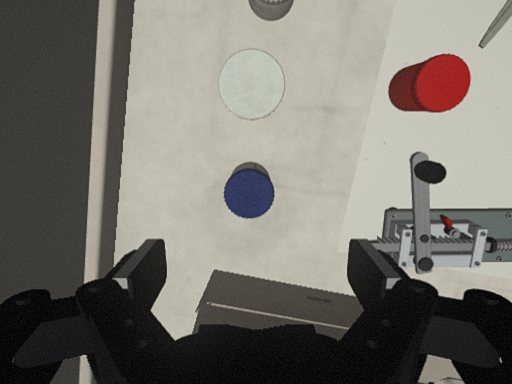

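The lid circle is at (248.5,193.6) with radius 25 px, so the jar is at (0.563,-0.243). The tall jar is at (252,83), clear of the fingers. I descend and grip.

```bash
python3 -m jog '[{"dx":-0.021,"dy":-0.028,"dz":0.15,"ax":0,"ay":0,"az":0,"grip":1},{"dx":-0.021,"dy":-0.028,"dz":0.3,"ax":0,"ay":0,"az":0,"grip":1},{"dx":-0.021,"dy":-0.028,"dz":0.45,"ax":0,"ay":0,"az":0,"grip":1},{"dx":-0.021,"dy":-0.028,"dz":0.587,"ax":0,"ay":0,"az":0,"grip":1},{"dx":-0.021,"dy":-0.028,"dz":0.587,"ax":0,"ay":0,"az":0,"grip":1}]' 30
python3 -m jog '[{"dx":0,"dy":0,"dz":0,"ax":0,"ay":0,"az":0,"grip":0},{"dx":0,"dy":0,"dz":0,"ax":0,"ay":0,"az":0,"grip":-0.3},{"dx":0,"dy":0,"dz":0,"ax":0,"ay":0,"az":0,"grip":-0.3},{"dx":0,"dy":0,"dz":0,"ax":0,"ay":0,"az":0,"grip":-0.3},{"dx":0,"dy":0,"dz":0,"ax":0,"ay":0,"az":0,"grip":-0.3}]' 30
```

```text
clock: 2.85
position: [0.5601, -0.2391, 0.0345]
ee_rot: [-0.005, -0.097, 0.995, 0.004]
contact_force: [-1.3, 0.8, -0.3]
width: 0.0855
gripper_force: 0.0
clock: 3.27
position: [0.5665, -0.2446, 0.043]
ee_rot: [0.003, -0.096, 0.995, -0.001]
contact_force: [0.3, 1.6, 6.1]
width: 0.0452
gripper_force: 29.9
```

```bash
python3 -m jog '[{"dx":0,"dy":0,"dz":0,"ax":0,"ay":0,"az":0,"grip":-0.3},{"dx":0,"dy":0,"dz":0,"ax":0,"ay":0,"az":0,"grip":-0.3},{"dx":0,"dy":0,"dz":0,"ax":0,"ay":0,"az":0,"grip":-0.3}]' 40
python3 - <<'E'
from rig import manip
from h import *
s=manip.get_state();print(s)
im=manip.get_image("wrist");cv2.imwrite("pics/e.png",im["img"][:,:,::-1])
E
```

```text
clock: 3.52
position: [0.5664, -0.2446, 0.043]
ee_rot: [0.003, -0.096, 0.995, -0.001]
contact_force: [-0.4, 1.6, 5.5]
width: 0.0452
gripper_force: 39.9
{'clock': 3.5167, 'qpos': array([-5.21000518e-01,  4.88355751e-01,  1.67529539e+00,  1.24754514e-03,
        9.72108262e-01, -2.28499082e+00]), 'qd': array([ 0.00073096, -0.00052487, -0.00049134, -0.00126541, -0.00092356,
       -0.00123034]), 'effort': array([-9.38069522e-01, -4.52458692e+01, -1.81386030e+01, -3.89775150e-01,
       -3.17046354e-01,  3.81687947e-03]), 'position': array([ 0.5664483 , -0.24463008,  0.04302365]), 'ee_rot': array([ 0.00267682, -0.09609801,  0.99536747, -0.00126802]), 'contact_force': array([-0.35842066,  1.5684485 ,  5.47184237]), 'moment': array([0.27151475, 0.0268254 , 0.01058162]), 'gripper_force': 39.89416301250458, 'width': 0.04521044665705272}
```

View pics/e.png

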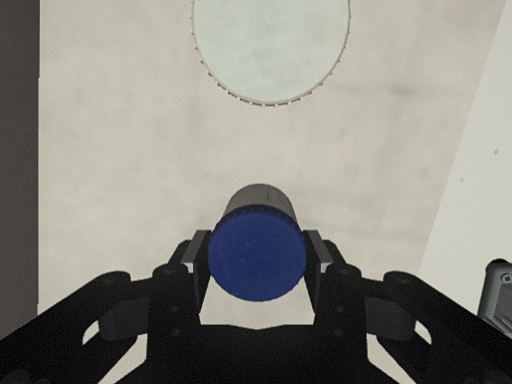

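The jar is gripped centrally across its lid (circle at about (258,255)), with the tall jar well clear. I lift it.

```bash
python3 -m jog '[{"dx":0,"dy":0,"dz":-0.08,"ax":0,"ay":0,"az":0,"grip":-0.3},{"dx":0,"dy":0,"dz":-0.18,"ax":0,"ay":0,"az":0,"grip":-0.3},{"dx":0,"dy":0,"dz":-0.28,"ax":0,"ay":0,"az":0,"grip":-0.3},{"dx":0,"dy":0,"dz":-0.36,"ax":0,"ay":0,"az":0,"grip":-0.3},{"dx":0,"dy":0,"dz":-0.36,"ax":0,"ay":0,"az":0,"grip":-0.3}]'
python3 -m jog '[{"dx":0,"dy":0,"dz":0,"ax":0,"ay":0,"az":0,"grip":-0.3},{"dx":0,"dy":0,"dz":0,"ax":0,"ay":0,"az":0,"grip":-0.3},{"dx":0,"dy":0,"dz":0,"ax":0,"ay":0,"az":0,"grip":-0.3}]'
python3 - <<'E'
from rig import manip
from h import *
s=manip.get_state();M=R.from_quat(np.roll(s["ee_rot"],-1)).as_matrix()
t=np.array([.5599,.0996,s["position"][2]])
print(s["position"],M.round(4).tolist(),M.T@(t-s["position"])/.25)
E
```

```text
clock: 3.98
position: [0.5678, -0.246, 0.1363]
ee_rot: [0.005, -0.096, 0.995, -0.004]
contact_force: [1.0, -1.3, 0.6]
width: 0.0449
gripper_force: 41.2
clock: 4.23
position: [0.5635, -0.2437, 0.1284]
ee_rot: [-0.001, -0.096, 0.995, 0.001]
contact_force: [-0.3, 0.7, -1.5]
width: 0.0447
gripper_force: 41.2
[ 0.56352769 -0.24365019  0.12844557] [[-0.9815, -0.1916, -0.0019], [-0.1916, 0.9815, 0.0012], [0.0016, 0.0015, -1.0]] [-0.24888483  1.3503315   0.00167284]
```

```bash
python3 -m jog '[{"dx":0,"dy":0,"dz":-0.14,"ax":0,"ay":0,"az":0,"grip":-0.3},{"dx":-0.05,"dy":0.15,"dz":-0.14,"ax":0,"ay":0,"az":0,"grip":-0.3},{"dx":-0.1,"dy":0.3,"dz":-0.14,"ax":0,"ay":0,"az":0,"grip":-0.3},{"dx":-0.12,"dy":0.45,"dz":-0.14,"ax":0,"ay":0,"az":0,"grip":-0.3},{"dx":-0.12,"dy":0.6,"dz":-0.14,"ax":0,"ay":0,"az":0,"grip":-0.3}]'
python3 -m jog '[{"dx":-0.06,"dy":0.15,"dz":0,"ax":0,"ay":0,"az":0,"grip":-0.3},{"dx":-0.1,"dy":0.3,"dz":0,"ax":0,"ay":0,"az":0,"grip":-0.3},{"dx":-0.13,"dy":0.45,"dz":0,"ax":0,"ay":0,"az":0,"grip":-0.3},{"dx":-0.13,"dy":0.6,"dz":0,"ax":0,"ay":0,"az":0,"grip":-0.3},{"dx":-0.13,"dy":0.7,"dz":0,"ax":0,"ay":0,"az":0,"grip":-0.3}]'
python3 -m jog '[{"dx":0,"dy":0.05,"dz":0,"ax":0,"ay":0,"az":0,"grip":-0.3},{"dx":0,"dy":0.05,"dz":0,"ax":0,"ay":0,"az":0,"grip":-0.3},{"dx":0,"dy":0.05,"dz":0,"ax":0,"ay":0,"az":0,"grip":-0.3},{"dx":0,"dy":0.05,"dz":0,"ax":0,"ay":0,"az":0,"grip":-0.3}]'
cat > w.py <<'E'
from rig import manip
from h import *
import sys
s=manip.get_state();M=R.from_quat(np.roll(s["ee_rot"],-1)).as_matrix()
o=np.array([.5588,.1055]);e=np.array([-.1893,.9819]);f=np.array([-.9819,-.1893])
q=s["position"][:2]-o;print("t",s["clock"],"pos",s["position"].round(4),"clamp x,y",(q@e).round(4),(q@f).round(4),"F clamp",(s["contact_force"][:2]@e).round(2),(s["contact_force"][:2]@f).round(2),s["contact_force"][2].round(2),"w",s["width"])
print("tool x,y in clamp",(M[:2,0]@e).round(4),(M[:2,0]@f).round(4),(M[:2,1]@e).round(4),(M[:2,1]@f).round(4),"tz",M[:,2].round(4))
if len(sys.argv)>1:
    a=list(map(float,sys.argv[1:]));t=np.array([*(o+a[0]*e+a[1]*f),a[2]]);print("share",(M.T@(t-s["position"])/.25).round(3))
E
python3 w.py -0.006 0 0.1
```

```text
clock: 4.65
position: [0.5653, -0.0896, 0.163]
ee_rot: [-0.001, -0.096, 0.995, 0.001]
contact_force: [0.9, -0.0, -0.7]
width: 0.0446
gripper_force: 41.4
clock: 5.07
position: [0.5619, 0.0902, 0.1629]
ee_rot: [-0.002, -0.097, 0.995, 0.001]
contact_force: [0.3, -0.0, -0.4]
width: 0.0447
gripper_force: 41.4
clock: 5.4
position: [0.5613, 0.0977, 0.164]
ee_rot: [-0.0, -0.096, 0.995, -0.001]
contact_force: [-0.7, -0.4, -1.3]
width: 0.0448
gripper_force: 41.4
t 5.4 pos [0.5613 0.0977 0.164 ] clamp x,y -0.0081 -0.001 F clamp -0.3 0.78 -1.25 w 0.044824884548602964
tool x,y in clamp -0.0017 1.0 1.0 0.0017 tz [-5.0e-04 -1.1e-03 -1.0e+00]
share [0.004 0.009 0.256]
```

```bash
python3 -m jog '[{"dx":0,"dy":0.009,"dz":0.12,"ax":0,"ay":0,"az":0,"grip":-0.3},{"dx":0.004,"dy":0.009,"dz":0.24,"ax":0,"ay":0,"az":0,"grip":-0.3},{"dx":0.004,"dy":0.009,"dz":0.34,"ax":0,"ay":0,"az":0,"grip":-0.3},{"dx":0.004,"dy":0.009,"dz":0.39,"ax":0,"ay":0,"az":0,"grip":-0.3},{"dx":0.004,"dy":0.009,"dz":0.39,"ax":0,"ay":0,"az":0,"grip":-0.3}]'
python3 -m jog '[{"dx":0,"dy":0,"dz":0.005,"ax":0,"ay":0,"az":0,"grip":-0.3},{"dx":0,"dy":0,"dz":0.01,"ax":0,"ay":0,"az":0,"grip":-0.3},{"dx":0,"dy":0,"dz":0.01,"ax":0,"ay":0,"az":0,"grip":-0.3}]'
python3 w.py -0.006 0 0.057
python3 - <<'E'
from rig import manip
from h import *
a=manip.get_image("scene")["img"][130:260,140:290];b=manip.get_image("side")["img"][120:230,195:322]
a=cv2.resize(a,(400,347),interpolation=2);b=cv2.resize(b,(400,347),interpolation=2)
cv2.imwrite("pics/f.png",np.hstack([a,b])[:,:,::-1])
E
```

```text
clock: 5.82
position: [0.5577, 0.0989, 0.0636]
ee_rot: [-0.003, -0.095, 0.995, -0.0]
contact_force: [0.6, -0.2, -0.3]
width: 0.0447
gripper_force: 41.4
clock: 6.07
position: [0.5608, 0.1005, 0.0656]
ee_rot: [0.001, -0.096, 0.995, -0.0]
contact_force: [-0.3, -0.4, -1.1]
width: 0.045
gripper_force: 41.4
t 6.0667 pos [0.5608 0.1005 0.0656] clamp x,y -0.0053 -0.001 F clamp -0.35 0.39 -1.12 w 0.045048631026379286
tool x,y in clamp -0.0015 1.0 1.0 0.0015 tz [ 2.3e-03  2.0e-04 -1.0e+00]
share [ 0.004 -0.003  0.034]
```

View pics/f.png

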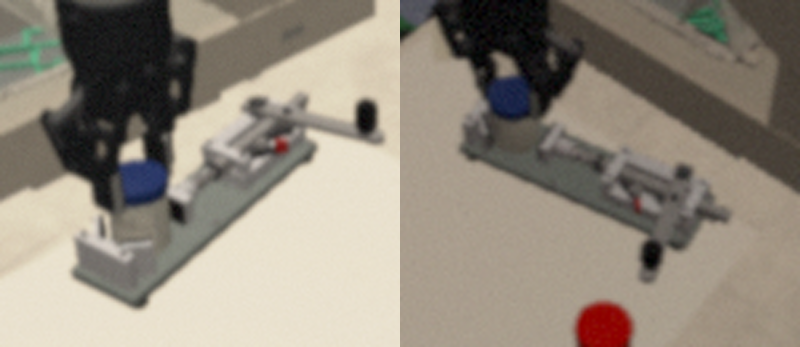

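The jar hangs upright between the V jaw and the moving jaw, in line with the plate, just above it (jar at about (140,205) left and (513,115) right). Lowering to contact.

```bash
python3 -m jog '[{"dx":0.004,"dy":-0.003,"dz":0.01,"ax":0,"ay":0,"az":0,"grip":-0.3},{"dx":0.004,"dy":-0.003,"dz":0.02,"ax":0,"ay":0,"az":0,"grip":-0.3},{"dx":0.004,"dy":-0.003,"dz":0.026,"ax":0,"ay":0,"az":0,"grip":-0.3},{"dx":0.004,"dy":-0.003,"dz":0.026,"ax":0,"ay":0,"az":0,"grip":-0.3},{"dx":0.004,"dy":-0.003,"dz":0.026,"ax":0,"ay":0,"az":0,"grip":-0.3}]'
python3 -m jog '[{"dx":0,"dy":0,"dz":0.006,"ax":0,"ay":0,"az":0,"grip":-0.3},{"dx":0,"dy":0,"dz":0.012,"ax":0,"ay":0,"az":0,"grip":-0.3},{"dx":0,"dy":0,"dz":0.012,"ax":0,"ay":0,"az":0,"grip":-0.3},{"dx":0,"dy":0,"dz":0.012,"ax":0,"ay":0,"az":0,"grip":-0.3}]'
```

```text
clock: 6.58
position: [0.5586, 0.1003, 0.0578]
ee_rot: [-0.0, -0.096, 0.995, 0.0]
contact_force: [0.2, -0.6, -1.7]
width: 0.0449
gripper_force: 41.4
clock: 6.92
position: [0.5596, 0.1005, 0.057]
ee_rot: [0.001, -0.096, 0.995, 0.0]
contact_force: [-2.4, 0.8, 10.6]
width: 0.0449
gripper_force: 42.4
```

```bash
python3 -m jog '[{"dx":0,"dy":0,"dz":-0.008,"ax":0,"ay":0,"az":0,"grip":-0.3},{"dx":0,"dy":0,"dz":-0.008,"ax":0,"ay":0,"az":0,"grip":-0.3},{"dx":0,"dy":0,"dz":-0.008,"ax":0,"ay":0,"az":0,"grip":0.2},{"dx":0,"dy":0,"dz":-0.008,"ax":0,"ay":0,"az":0,"grip":0.6},{"dx":0,"dy":0,"dz":-0.008,"ax":0,"ay":0,"az":0,"grip":0.6}]'
python3 w.py
python3 -m jog '[{"dx":0,"dy":0,"dz":-0.06,"ax":0,"ay":0,"az":0,"grip":0.6},{"dx":0,"dy":0,"dz":-0.15,"ax":0,"ay":0,"az":0,"grip":0.6},{"dx":0,"dy":0,"dz":-0.3,"ax":0,"ay":0,"az":0,"grip":0.6},{"dx":0,"dy":0,"dz":-0.45,"ax":0,"ay":0,"az":0,"grip":0.6},{"dx":0,"dy":0,"dz":-0.6,"ax":0,"ay":0,"az":0,"grip":0.6}]'
python3 -m jog '[{"dx":0,"dy":-0.1,"dz":-0.05,"ax":0,"ay":0,"az":0,"grip":0.6},{"dx":0,"dy":-0.2,"dz":-0.05,"ax":0,"ay":0,"az":0,"grip":0.3},{"dx":0,"dy":-0.3,"dz":-0.05,"ax":0,"ay":0,"az":0,"grip":0},{"dx":0,"dy":-0.3,"dz":-0.05,"ax":0,"ay":0,"az":0,"grip":-0.3},{"dx":0,"dy":-0.3,"dz":-0.05,"ax":0,"ay":0,"az":0,"grip":-1}]'
python3 - <<'E'
from rig import manip
from h import *;import pickle
s=manip.get_state();im=manip.get_image("wrist");A=manip.get_image("scene");B=manip.get_image("side");pickle.dump((s,im,A,B),open("g.pkl","wb"))
o=np.array([.5588,.1055]);e=np.array([-.1893,.9819]);f=np.array([-.9819,-.1893])
for n,x in(("w",im),("A",A),("B",B)):
    I=x["img"].astype(int);m=(I[...,2]-I[...,0]>20)&(I[...,2]-I[...,1]>12)
    for a,b,c in blobs(m,60):
        p=onz(x,c,.074 if n=="w" else .071,s);q=p[:2]-o;print(n,a,b,c,p.round(4),"clamp",(q@e).round(4),(q@f).round(4))
I=im["img"].astype(int);m=I.max(2)<45
for a,b,c in blobs(m,60):
    p=onz(im,c,.079,s);q=p[:2]-o;print("dark",a,b,c,p.round(4),(q@e).round(4),(q@f).round(4))
E
python3 w.py
```

```text
clock: 7.33
position: [0.5587, 0.1001, 0.0567]
ee_rot: [-0.0, -0.096, 0.995, 0.0]
contact_force: [0.1, -0.5, -0.6]
width: 0.0681
gripper_force: 0.0
t 7.3333 pos [0.5587 0.1001 0.0567] clamp x,y -0.0053 0.0011 F clamp -0.52 0.04 -0.59 w 0.068072677395486
tool x,y in clamp -0.0024 1.0 1.0 0.0024 tz [-4.e-04  0.e+00 -1.e+00]
clock: 7.75
position: [0.5583, 0.1001, 0.208]
ee_rot: [-0.001, -0.096, 0.995, 0.0]
contact_force: [1.1, -0.2, -0.8]
width: 0.0684
gripper_force: 0.0
clock: 8.17
position: [0.5732, 0.0257, 0.2192]
ee_rot: [-0.0, -0.095, 0.995, 0.0]
contact_force: [-0.3, 0.5, -1.3]
width: 0.0201
gripper_force: 0.0
w 1703 [476, 86, 36, 123] [499.4, 153.5] [0.5005 0.2488 0.074 ] clamp 0.1517 0.0301
w 1696 [312, 157, 48, 47] [335.7, 180.4] [0.5557 0.1015 0.074 ] clamp -0.0034 0.0038
w 1983 [432, 241, 80, 104] [492.4, 294.9] [0.6468 0.3016 0.074 ] clamp 0.1759 -0.1235
A 293 [180, 195, 23, 16] [191.3, 202.6] [0.5556 0.1025 0.071 ] clamp -0.0023 0.0037
A 163 [287, 318, 24, 14] [298.5, 324.5] [0.2251 0.1673 0.071 ] clamp 0.1238 0.316
A 108 [262, 329, 18, 11] [270.6, 334.1] [0.2417 0.2064 0.071 ] clamp 0.1591 0.2922
B 145 [223, 147, 15, 13] [229.7, 152.8] [0.5546 0.0998 0.071 ] clamp -0.0048 0.0052
dark 224 [135, 85, 24, 20] [146.6, 94.5] [ 0.5108 -0.0856  0.079 ] -0.1786 0.0833
dark 2542 [438, 203, 70, 76] [473.1, 241.3] [0.5897 0.2532 0.079 ] 0.1392 -0.0583
dark 44270 [0, 229, 512, 155] [256.0, 333.5] [0.7391 0.0576 0.079 ] -0.0812 -0.168
t 8.3167 pos [0.5728 0.0274 0.2191] clamp x,y -0.0794 0.0011 F clamp 0.34 -0.29 0.03 w 0.00035948087464935237
tool x,y in clamp -0.0029 1.0 1.0 0.0029 tz [-1.e-03  8.e-04 -1.e+00]
```

The jar stands clear in the clamp at about (-4, +4) mm in its frame, and the knob measures (-0.179, 0.084) there. With the gripper shut I go behind the knob.

```bash
python3 -m jog '[{"dx":0.33,"dy":-0.62,"dz":0,"ax":0,"ay":0,"az":0,"grip":-1},{"dx":0.33,"dy":-0.62,"dz":0,"ax":0,"ay":0,"az":0,"grip":-1},{"dx":0.33,"dy":-0.62,"dz":0,"ax":0,"ay":0,"az":0,"grip":-1},{"dx":0.33,"dy":-0.62,"dz":0.05,"ax":0,"ay":0,"az":0,"grip":-1},{"dx":0.33,"dy":-0.62,"dz":0.1,"ax":0,"ay":0,"az":0,"grip":-1}]'
python3 -m jog '[{"dx":0,"dy":0,"dz":0.15,"ax":0,"ay":0,"az":0,"grip":-1},{"dx":0,"dy":0,"dz":0.3,"ax":0,"ay":0,"az":0,"grip":-1},{"dx":0,"dy":0,"dz":0.45,"ax":0,"ay":0,"az":0,"grip":-1},{"dx":0,"dy":0,"dz":0.54,"ax":0,"ay":0,"az":0,"grip":-1},{"dx":0,"dy":0,"dz":0.54,"ax":0,"ay":0,"az":0,"grip":-1}]'
python3 -m jog '[{"dx":0,"dy":0,"dz":0,"ax":0,"ay":0,"az":0,"grip":-1},{"dx":0,"dy":0,"dz":0,"ax":0,"ay":0,"az":0,"grip":-1}]'
python3 w.py -0.21 0.084 0.058
python3 - <<'E'
from rig import manip
from h import *
s=manip.get_state();im=manip.get_image("wrist");I=im["img"].astype(int)
o=np.array([.5588,.1055]);e=np.array([-.1893,.9819]);f=np.array([-.9819,-.1893])
for a,b,c in blobs(I.max(2)<50,60):
    p=onz(im,c,.075,s);q=p[:2]-o;print("dark",a,b,c,p.round(4),(q@e).round(4),(q@f).round(4))
cv2.imwrite("pics/h.png",im["img"][:,:,::-1])
E
```

```text
clock: 8.73
position: [0.5215, -0.1457, 0.1955]
ee_rot: [0.001, -0.095, 0.995, -0.002]
contact_force: [0.1, 1.0, 0.8]
width: -0.0
gripper_force: 0.0
clock: 9.15
position: [0.5179, -0.1388, 0.0546]
ee_rot: [-0.005, -0.097, 0.995, 0.003]
contact_force: [-0.8, -0.2, 0.2]
width: 0.0
gripper_force: 0.0
clock: 9.32
position: [0.5234, -0.1412, 0.0608]
ee_rot: [0.001, -0.097, 0.995, -0.0]
contact_force: [0.0, 0.3, -0.3]
width: -0.0
gripper_force: 0.0
t 9.3167 pos [ 0.5234 -0.1412  0.0608] clamp x,y -0.2356 0.0815 F clamp 0.27 -0.1 -0.3 w -3.7678233358705576e-05
tool x,y in clamp -0.0034 1.0 1.0 0.0034 tz [ 2.5e-03 -8.0e-04 -1.0e+00]
share [0.01  0.102 0.011]
dark 1572 [339, 226, 47, 47] [362.0, 249.2] [ 0.5091 -0.094   0.075 ] -0.1864 0.0866
dark 44158 [0, 229, 512, 155] [256.3, 333.3] [ 0.5637 -0.1332  0.075 ] -0.2353 0.0404
dark 202 [429, 280, 83, 3] [472.5, 280.8] [ 0.5148 -0.0373  0.075 ] -0.1319 0.0702
```

```bash
python3 -m jog '[{"dx":0.01,"dy":0.05,"dz":0.008,"ax":0,"ay":0,"az":0,"grip":-1},{"dx":0.015,"dy":0.1,"dz":0.008,"ax":0,"ay":0,"az":0,"grip":-1},{"dx":0.015,"dy":0.1,"dz":0.008,"ax":0,"ay":0,"az":0,"grip":-1},{"dx":0.015,"dy":0.1,"dz":0.008,"ax":0,"ay":0,"az":0,"grip":-1}]'>/dev/null;python3 w.py
python3 -m jog '[{"dx":0,"dy":0.016,"dz":0,"ax":0,"ay":0,"az":0,"grip":-1},{"dx":0,"dy":0.016,"dz":0,"ax":0,"ay":0,"az":0,"grip":-1},{"dx":0,"dy":0.016,"dz":0,"ax":0,"ay":0,"az":0,"grip":-1}]'>/dev/null;python3 w.py
python3 -m jog '[{"dx":0,"dy":0.016,"dz":0,"ax":0,"ay":0,"az":0,"grip":-1},{"dx":0,"dy":0.016,"dz":0,"ax":0,"ay":0,"az":0,"grip":-1},{"dx":0,"dy":0.016,"dz":0,"ax":0,"ay":0,"az":0,"grip":-1}]'>/dev/null;python3 w.py
python3 -m jog '[{"dx":0,"dy":0.016,"dz":0,"ax":0,"ay":0,"az":0,"grip":-1},{"dx":0,"dy":0.016,"dz":0,"ax":0,"ay":0,"az":0,"grip":-1},{"dx":0,"dy":0.016,"dz":0,"ax":0,"ay":0,"az":0,"grip":-1}]'>/dev/null;python3 w.py
```

```text
t 9.7 pos [ 0.5132 -0.1165  0.0582] clamp x,y -0.2093 0.0868 F clamp 1.01 0.27 -1.06 w -5.4916630504807185e-05
tool x,y in clamp -0.0041 1.0 1.0 0.0041 tz [ 8.e-04 -2.e-04 -1.e+00]
t 9.95 pos [ 0.5132 -0.114   0.0578] clamp x,y -0.2069 0.0863 F clamp -1.38 0.34 0.26 w 0.0003527086088437837
tool x,y in clamp -0.0027 1.0 1.0 0.0027 tz [ 1.2e-03 -8.0e-04 -1.0e+00]
t 10.2 pos [ 0.5119 -0.1099  0.0575] clamp x,y -0.2026 0.0868 F clamp -1.74 0.67 1.88 w -0.0001929213656596888
tool x,y in clamp -0.0025 1.0 1.0 0.0025 tz [-1.e-04 -2.e-04 -1.e+00]
t 10.45 pos [ 0.5108 -0.1056  0.0574] clamp x,y -0.1982 0.087 F clamp -1.89 0.98 0.69 w 5.024015458232167e-05
tool x,y in clamp -0.0027 1.0 1.0 0.0027 tz [-6.e-04  2.e-04 -1.e+00]
```

```bash
cat > f.py <<'E'
from rig import manip
import numpy as np
o=np.array([.5588,.1055]);e=np.array([-.1893,.9819]);f=np.array([-.9819,-.1893])
L=[]
for _ in range(4):
    s=manip.get_state();q=s["position"][:2]-o;F=s["contact_force"];L.append([q@e*1e3,q@f*1e3,s["position"][2]*1e3,F[:2]@e,F[:2]@f,F[2]]);manip.get_image("wrist")
print(round(s["clock"],2),"x y z mm, Fx Fy Fz",np.mean(L,0).round(2),"sd Fx",np.std(L,0)[3].round(2))
E
python3 f.py
python3 -m jog '[{"dx":0,"dy":0.03,"dz":0,"ax":0,"ay":0,"az":0,"grip":-1},{"dx":0,"dy":0.06,"dz":0,"ax":0,"ay":0,"az":0,"grip":-1},{"dx":0,"dy":0.076,"dz":0,"ax":0,"ay":0,"az":0,"grip":-1},{"dx":0,"dy":0.076,"dz":0,"ax":0,"ay":0,"az":0,"grip":-1}]'>/dev/null;python3 f.py
python3 -m jog '[{"dx":0,"dy":0.016,"dz":0,"ax":0,"ay":0,"az":0,"grip":-1},{"dx":0,"dy":0.02,"dz":0,"ax":0,"ay":0,"az":0,"grip":-1},{"dx":0,"dy":0.02,"dz":0,"ax":0,"ay":0,"az":0,"grip":-1},{"dx":0,"dy":0.02,"dz":0,"ax":0,"ay":0,"az":0,"grip":-1}]'>/dev/null;python3 f.py
```

```text
10.6 x y z mm, Fx Fy Fz [-198.3    87.01   57.35   -1.69    1.45    0.44] sd Fx 0.4
11.13 x y z mm, Fx Fy Fz [-178.61   86.9    57.44   -2.39    1.73    0.  ] sd Fx 0.36
11.67 x y z mm, Fx Fy Fz [-1.7457e+02  8.6490e+01  5.7520e+01 -2.5300e+00  1.3000e-01 -9.8000e-01] sd Fx 0.27
```

```bash
python3 -m jog '[{"dx":0,"dy":0.01,"dz":0,"ax":0,"ay":0,"az":0,"grip":-1},{"dx":0,"dy":0.016,"dz":0,"ax":0,"ay":0,"az":0,"grip":-1},{"dx":0,"dy":0.016,"dz":0,"ax":0,"ay":0,"az":0,"grip":-1}]'>/dev/null;python3 f.py
```

```text
12.12 x y z mm, Fx Fy Fz [-172.86   86.32   57.66   -9.94    1.24   -2.72] sd Fx 0.27
```

The stop is felt at about -173.5 mm (contact was about -206.5), so stroke 1 is full, with a free force of about 2.4 N. I go back, then do stroke 2.

```bash
python3 -m jog '[{"dx":0,"dy":-0.08,"dz":0,"ax":0,"ay":0,"az":0,"grip":-1},{"dx":0,"dy":-0.18,"dz":0,"ax":0,"ay":0,"az":0,"grip":-1},{"dx":0,"dy":-0.18,"dz":0,"ax":0,"ay":0,"az":0,"grip":-1},{"dx":0,"dy":-0.18,"dz":0,"ax":0,"ay":0,"az":0,"grip":-1},{"dx":0,"dy":-0.18,"dz":0,"ax":0,"ay":0,"az":0,"grip":-1}]'>/dev/null;python3 f.py
python3 -m jog '[{"dx":0,"dy":0.05,"dz":0,"ax":0,"ay":0,"az":0,"grip":-1},{"dx":0,"dy":0.1,"dz":0,"ax":0,"ay":0,"az":0,"grip":-1},{"dx":0,"dy":0.148,"dz":0,"ax":0,"ay":0,"az":0,"grip":-1},{"dx":0,"dy":0.148,"dz":0,"ax":0,"ay":0,"az":0,"grip":-1},{"dx":0,"dy":0.148,"dz":0,"ax":0,"ay":0,"az":0,"grip":-1}]'>/dev/null;python3 f.py
python3 -m jog '[{"dx":0,"dy":0.014,"dz":0,"ax":0,"ay":0,"az":0,"grip":-1},{"dx":0,"dy":0.014,"dz":0,"ax":0,"ay":0,"az":0,"grip":-1},{"dx":0,"dy":0.014,"dz":0,"ax":0,"ay":0,"az":0,"grip":-1}]'>/dev/null;python3 f.py
python3 -m jog '[{"dx":0,"dy":0.018,"dz":0,"ax":0,"ay":0,"az":0,"grip":-1},{"dx":0,"dy":0.018,"dz":0,"ax":0,"ay":0,"az":0,"grip":-1},{"dx":0,"dy":0.018,"dz":0,"ax":0,"ay":0,"az":0,"grip":-1}]'>/dev/null;python3 f.py
```

```text
12.73 x y z mm, Fx Fy Fz [-2.1419e+02  8.7150e+01  5.7310e+01  7.0000e-02 -2.3000e-01  3.0000e-01] sd Fx 0.4
13.35 x y z mm, Fx Fy Fz [-1.7784e+02  8.6930e+01  5.7510e+01 -2.5200e+00  1.3300e+00 -1.0000e-02] sd Fx 0.25
13.8 x y z mm, Fx Fy Fz [-175.36   86.52   57.52   -3.02    0.84   -0.41] sd Fx 0.37
14.25 x y z mm, Fx Fy Fz [-172.88   86.3    57.65  -10.2     1.71   -1.75] sd Fx 0.45
```

```bash
cat > j.py <<'E'
from rig import manip
from h import *
o=np.array([.5588,.1055]);e=np.array([-.1893,.9819]);f=np.array([-.9819,-.1893])
for n,(x0,y0,x1,y1) in(("scene",(165,180,220,225)),("side",(210,135,250,170))):
    x=manip.get_image(n);I=x["img"][y0:y1,x0:x1].astype(int);m=(I[...,2]-I[...,0]>20)&(I[...,2]-I[...,1]>12)
    for a,b,c in blobs(m,60):
        p=onz(x,(c[0]+x0,c[1]+y0),.071);q=(p[:2]-o)*1e3;print("  jar",n,a,(q@e).round(1),(q@f).round(1))
E
python3 -m jog '[{"dx":0,"dy":-0.08,"dz":0,"ax":0,"ay":0,"az":0,"grip":-1},{"dx":0,"dy":-0.18,"dz":0,"ax":0,"ay":0,"az":0,"grip":-1},{"dx":0,"dy":-0.18,"dz":0,"ax":0,"ay":0,"az":0,"grip":-1},{"dx":0,"dy":-0.18,"dz":0,"ax":0,"ay":0,"az":0,"grip":-1},{"dx":0,"dy":-0.18,"dz":0,"ax":0,"ay":0,"az":0,"grip":-1}]'>/dev/null;python3 f.py; python3 j.py
python3 -m jog '[{"dx":0,"dy":0.05,"dz":0,"ax":0,"ay":0,"az":0,"grip":-1},{"dx":0,"dy":0.1,"dz":0,"ax":0,"ay":0,"az":0,"grip":-1},{"dx":0,"dy":0.148,"dz":0,"ax":0,"ay":0,"az":0,"grip":-1},{"dx":0,"dy":0.148,"dz":0,"ax":0,"ay":0,"az":0,"grip":-1},{"dx":0,"dy":0.148,"dz":0,"ax":0,"ay":0,"az":0,"grip":-1}]'>/dev/null;python3 f.py
python3 -m jog '[{"dx":0,"dy":0.014,"dz":0,"ax":0,"ay":0,"az":0,"grip":-1},{"dx":0,"dy":0.014,"dz":0,"ax":0,"ay":0,"az":0,"grip":-1},{"dx":0,"dy":0.014,"dz":0,"ax":0,"ay":0,"az":0,"grip":-1}]'>/dev/null;python3 f.py
python3 -m jog '[{"dx":0,"dy":0.018,"dz":0,"ax":0,"ay":0,"az":0,"grip":-1},{"dx":0,"dy":0.018,"dz":0,"ax":0,"ay":0,"az":0,"grip":-1},{"dx":0,"dy":0.018,"dz":0,"ax":0,"ay":0,"az":0,"grip":-1}]'>/dev/null;python3 f.py;python3 j.py
```

```text
14.87 x y z mm, Fx Fy Fz [-2.1417e+02  8.7090e+01  5.7270e+01  1.8000e-01 -2.4000e-01 -5.0000e-02] sd Fx 0.3
  jar scene 295 -1.8 3.6
  jar side 144 -3.9 5.3
15.58 x y z mm, Fx Fy Fz [-178.26   88.     57.52   -5.28    4.21    1.37] sd Fx 0.34
16.03 x y z mm, Fx Fy Fz [-175.52   87.82   57.53   -6.07    4.07    0.69] sd Fx 0.57
16.48 x y z mm, Fx Fy Fz [-172.95   87.61   57.63  -10.74    4.18   -0.41] sd Fx 0.33
  jar scene 299 -1.4 3.5
  jar side 144 -4.1 5.1
```

Stroke 3 ends about 3 N higher (2.5→5.3 and 3.0→6.1 N at the same places), and the jar has stopped moving, so this is the stroke that presses. Two more strokes follow, pushed slightly harder into the stop.

```bash
python3 -m jog '[{"dx":0,"dy":-0.08,"dz":0,"ax":0,"ay":0,"az":0,"grip":-1},{"dx":0,"dy":-0.18,"dz":0,"ax":0,"ay":0,"az":0,"grip":-1},{"dx":0,"dy":-0.18,"dz":0,"ax":0,"ay":0,"az":0,"grip":-1},{"dx":0,"dy":-0.18,"dz":0,"ax":0,"ay":0,"az":0,"grip":-1},{"dx":0,"dy":-0.18,"dz":0,"ax":0,"ay":0,"az":0,"grip":-1}]'>/dev/null;python3 f.py; python3 j.py
python3 -m jog '[{"dx":0,"dy":0.05,"dz":0,"ax":0,"ay":0,"az":0,"grip":-1},{"dx":0,"dy":0.1,"dz":0,"ax":0,"ay":0,"az":0,"grip":-1},{"dx":0,"dy":0.148,"dz":0,"ax":0,"ay":0,"az":0,"grip":-1},{"dx":0,"dy":0.148,"dz":0,"ax":0,"ay":0,"az":0,"grip":-1},{"dx":0,"dy":0.148,"dz":0,"ax":0,"ay":0,"az":0,"grip":-1}]'>/dev/null;python3 f.py
python3 -m jog '[{"dx":0,"dy":0.014,"dz":0,"ax":0,"ay":0,"az":0,"grip":-1},{"dx":0,"dy":0.014,"dz":0,"ax":0,"ay":0,"az":0,"grip":-1},{"dx":0,"dy":0.014,"dz":0,"ax":0,"ay":0,"az":0,"grip":-1}]'>/dev/null;python3 f.py
python3 -m jog '[{"dx":0,"dy":0.018,"dz":0,"ax":0,"ay":0,"az":0,"grip":-1},{"dx":0,"dy":0.026,"dz":0,"ax":0,"ay":0,"az":0,"grip":-1},{"dx":0,"dy":0.026,"dz":0,"ax":0,"ay":0,"az":0,"grip":-1}]'>/dev/null;python3 f.py;python3 j.py
```

```text
17.2 x y z mm, Fx Fy Fz [-2.1415e+02  8.7070e+01  5.7290e+01 -2.0000e-02  8.0000e-02 -4.4000e-01] sd Fx 0.21
  jar scene 298 -1.6 3.3
  jar side 145 -4.1 5.1
17.92 x y z mm, Fx Fy Fz [-178.88   88.58   57.61   -7.2     4.95    1.76] sd Fx 0.77
18.37 x y z mm, Fx Fy Fz [-175.98   88.49   57.63   -7.71    4.82    1.7 ] sd Fx 0.64
18.82 x y z mm, Fx Fy Fz [-172.57   88.19   57.81  -16.49    6.26   -0.56] sd Fx 0.41
  jar scene 297 -1.3 3.4
  jar side 143 -3.9 5.3
```

Stroke 4 is full, with another rise of about 2 N. Last stroke now, followed by the return and withdrawal upward.

```bash
python3 -m jog '[{"dx":0,"dy":-0.08,"dz":0,"ax":0,"ay":0,"az":0,"grip":-1},{"dx":0,"dy":-0.188,"dz":0,"ax":0,"ay":0,"az":0,"grip":-1},{"dx":0,"dy":-0.188,"dz":0,"ax":0,"ay":0,"az":0,"grip":-1},{"dx":0,"dy":-0.188,"dz":0,"ax":0,"ay":0,"az":0,"grip":-1},{"dx":0,"dy":-0.188,"dz":0,"ax":0,"ay":0,"az":0,"grip":-1}]'>/dev/null;python3 f.py
python3 -m jog '[{"dx":0,"dy":0.05,"dz":0,"ax":0,"ay":0,"az":0,"grip":-1},{"dx":0,"dy":0.1,"dz":0,"ax":0,"ay":0,"az":0,"grip":-1},{"dx":0,"dy":0.148,"dz":0,"ax":0,"ay":0,"az":0,"grip":-1},{"dx":0,"dy":0.148,"dz":0,"ax":0,"ay":0,"az":0,"grip":-1},{"dx":0,"dy":0.148,"dz":0,"ax":0,"ay":0,"az":0,"grip":-1}]'>/dev/null;python3 f.py
python3 -m jog '[{"dx":0,"dy":0.014,"dz":0,"ax":0,"ay":0,"az":0,"grip":-1},{"dx":0,"dy":0.014,"dz":0,"ax":0,"ay":0,"az":0,"grip":-1},{"dx":0,"dy":0.014,"dz":0,"ax":0,"ay":0,"az":0,"grip":-1}]'>/dev/null;python3 f.py
python3 -m jog '[{"dx":0,"dy":0.018,"dz":0,"ax":0,"ay":0,"az":0,"grip":-1},{"dx":0,"dy":0.03,"dz":0,"ax":0,"ay":0,"az":0,"grip":-1},{"dx":0,"dy":0.03,"dz":0,"ax":0,"ay":0,"az":0,"grip":-1}]'>/dev/null;python3 f.py;python3 j.py
python3 -m jog '[{"dx":0,"dy":-0.08,"dz":0,"ax":0,"ay":0,"az":0,"grip":-1},{"dx":0,"dy":-0.18,"dz":0,"ax":0,"ay":0,"az":0,"grip":-1},{"dx":0,"dy":-0.26,"dz":0,"ax":0,"ay":0,"az":0,"grip":-1},{"dx":0,"dy":-0.26,"dz":0,"ax":0,"ay":0,"az":0,"grip":-1},{"dx":0,"dy":-0.26,"dz":0,"ax":0,"ay":0,"az":0,"grip":-1}]'>/dev/null;python3 f.py
python3 -m jog '[{"dx":0,"dy":0,"dz":-0.15,"ax":0,"ay":0,"az":0,"grip":-1},{"dx":0,"dy":0,"dz":-0.3,"ax":0,"ay":0,"az":0,"grip":-1},{"dx":0,"dy":0,"dz":-0.45,"ax":0,"ay":0,"az":0,"grip":-1},{"dx":0,"dy":0,"dz":-0.6,"ax":0,"ay":0,"az":0,"grip":-1},{"dx":0,"dy":0,"dz":-0.6,"ax":0,"ay":0,"az":0,"grip":-1}]'
python3 - <<'E'
from rig import manip
from h import *
s=manip.get_state();im=manip.get_image("wrist");I=im["img"].astype(int)
o=np.array([.5588,.1055]);e=np.array([-.1893,.9819]);f=np.array([-.9819,-.1893])
for a,b,c in blobs(I.max(2)<45,60):
    p=onz(im,c,.079,s);q=p[:2]-o;print("dark",a,b,c,(q@e).round(4),(q@f).round(4))
E
python3 j.py
```

```text
19.53 x y z mm, Fx Fy Fz [-2.140e+02  8.718e+01  5.733e+01  1.200e-01 -2.400e-01 -2.300e-01] sd Fx 0.27
20.15 x y z mm, Fx Fy Fz [-179.35   89.01   57.61   -9.53    6.23    1.74] sd Fx 0.61
20.6 x y z mm, Fx Fy Fz [-176.52   88.96   57.62   -9.89    6.25    1.97] sd Fx 0.15
21.05 x y z mm, Fx Fy Fz [-172.38   88.65   57.82  -19.72    7.88   -0.75] sd Fx 0.53
  jar scene 294 -1.2 3.2
  jar side 143 -3.7 4.9
21.77 x y z mm, Fx Fy Fz [-2.3102e+02  8.7110e+01  5.7310e+01  2.3000e-01  1.5000e-01 -2.7000e-01] sd Fx 0.37
clock: 22.23
position: [0.5217, -0.1396, 0.2153]
ee_rot: [0.007, -0.097, 0.995, -0.003]
contact_force: [0.8, -0.7, 0.7]
width: 0.0001
gripper_force: 0.0
dark 301 [454, 222, 36, 48] [466.9, 242.7] -0.0239 0.0231
dark 44161 [0, 229, 512, 155] [255.8, 333.3] -0.2344 -0.0863
  jar scene 293 -1.2 3.2
  jar side 145 -4.1 5.1
```

Run:
```python
from rig import manip
from h import *;import pickle
d=pickle.load(open("a.pkl","rb"))
for n,(x0,y0,x1,y1) in(("scene",(265,160,290,185)),("side",(262,192,286,214))):
    for im in(d[n]["img"],manip.get_image(n)["img"]):
        print(n,blobs(im[y0:y1,x0:x1].max(2)<70,15))
for n in("scene","side"):
    df=np.abs(d[n]["img"].astype(int)-manip.get_image(n)["img"]).max(2)
    for w,(a,b) in dict(white=((372,180),(298,284)),tall=((340,162),(320,254)),scraper=((255,297),(172,208)),red=((306,199),(260,228))).items():
        u,v=(a if n=="scene" else b);print(n,w,df[v-12:v+13,u-12:u+13].mean().round(1))
```

```text
scene [(np.int32(75), [9, 8, 7, 13], [11.9, 13.8])]
scene [(np.int32(69), [9, 8, 7, 12], [11.8, 13.6])]
side [(np.int32(49), [10, 4, 6, 10], [12.5, 8.3])]
side [(np.int32(49), [10, 4, 6, 10], [12.5, 8.3])]
scene white 47.3
scene tall 15.6
scene scraper 19.7
scene red 15.1
side white 5.0
side tall 5.0
side scraper 5.5
side red 6.0
```

The lever is back at its rest pixel position in both views, and the bystanders are unchanged in the side view. In the scene view the arm now partly hides or shades that area. I'm handing in.

```bash
python3 -c "from rig import manip;print(manip.sign_off())"
```

```text
the job is handed in; nothing more can be done
None
```

The job is handed in at about 22 s: the blue-lidded jar stands upright in the clamp, stroke 3 brought the jaw to press on it (judged from a rise of about 3 N at the knob), two more full strokes followed, and the lever is sprung back with the white-lidded jars and scraper not moved.

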